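# Clamp the dowel and seat the locating plate on it

## Robot

A 6-joint arm with a two-finger parallel gripper is mounted at the origin on a cart in front of the work surface, level with it; the furniture and walls round the work are solid. World frame = base frame: x ahead of the robot, y to its left, z up, the work surface at z = 0. Lengths are in mm, angles in rad, forces in N, time in s.
With the tool pointing down it reaches from about 350 to 775 mm from the base axis. Payload 7.3 kg.
Tool frame: the origin (TCP) lies between the finger pads; the fingertips stand 11 mm ahead of it and the grasp point (between the pads) lies 8 mm behind it (robot.tip_extent is the distance from the TCP to the fingertips, in mm); z points along the fingers, y is the line along which they close (so a half turn about z gives the same grasp; the last joint's range is limited). The gripper opens to 92 mm and grips with 3 to 60 N. Pads are 19 mm wide; open, the fingers measure 130 mm over their backs; the gripper's body (75 mm by 190 mm) begins 47 mm behind the grasp point.
Start: joints at [1.198, 0.342, 1.524, -0, 1.275, -0.146], TCP at [118.035, 511.578, 237.741] pointing down, gripper open.
Joint ranges: [-2.53, 2.53], [-0.77, 2.02], [0.04, 2.7], [-1, 4.14], [0.28, 2.66], [-3.11, 3.11]. Speed limits (rad/s): [2.57, 2.57, 3.14, 3.14, 3.14, 3.14].

## Interface

Orientations are given as a unit quaternion [w, x, y, z].
In Python, from workcell import sensors, viewer, robot gives the robot as it stands.
- The arm moves only by the tool move_arm, never from a script. Its argument "plan" is a list of rows, each a list of 3 entries, a list of its own where there are three numbers: the shift along the tool's x, y, z in cm, then the turn, a rotation vector about the tool's x, y, z in degrees, then the closure in counts, from 0 (fully open) to 255 (shut). A call has exactly 10 rows; each row is the pose to reach, as a shift and turn from the pose commanded when the call began, along the tool's axes at that moment; what a row does not reach only later rows make up. A row lasts 1/8 s, in which the tool goes at most 62.5 mm and 10.7 degrees, less where a joint would pass 70% of its speed; a pose out of reach is approached as far as the arm can. A call with a gripper value outside its range is refused whole. The fingers move at their own pace and stop on an object; the grip force is fixed at half the most. Time passes only in rows, so rows that repeat a pose let the fingers close, or fill a call up. It gives the time, the measured TCP pose, the force, the opening and the grip force at its end, in the units of the state.
- sensors.get_state(): the state, without advancing time (a new reading comes with each control period).
- viewer.camera(name): name is "scene" or "top" or "wrist"; returns a dict with "pixels" (420x560x3 uint8, red, green, blue), "vfov" (degrees; the focal length in pixels is half the picture's height over the tangent of half this angle, whatever the lens; pixels are square), "cx", "cy" (the principal point, pixels), "rvec" (rotation vector, rad) and "tvec" (3), from world to camera coordinates, as OpenCV has them. Camera axes: x right, y down, z forward; pixel columns grow to the right and rows downward; lengths in mm; the calibration is good to about 2 mm. A picture is of the moment at which its call begins. There is no depth.
- robot.job_done(): hands the job in; it is judged then, once.
The state is a dict: "t": time; "joint_positions": joint angles; "joint_vel": joint speeds; "joint_torque": joint torques, N m; "tool_pos": TCP position; "eef_rot": TCP orientation; "contact_force": force on the tool from outside, world axes, zero at the start; "wrist_torque": the same for the moment, N m; "finger_gap": finger opening in mm; "finger_force": force on a finger pad.
Only numpy, scipy, OpenCV 4.12 (cv2) and the standard library are available. Lean on these libraries where they do the work, as an engineer would, in place of code of your own. Each camera call takes 0.05 s, during which the arm holds its last target. There are 200 camera calls.

## Task

Turn the knurled sleeve of the upright chuck clockwise (seen from above) to its stop, so that its three jaws grip the dowel pin standing in it. Then take the locating plate by its grip bar, set it over the pin with its long side in line with the long side of the chuck's base and, as the plate hides the pin, slide it by feel as needed until its blind hole drops on. Press the plate down against the spring collar as far as it goes and finish while still holding it pressed down there; do not push the other things about.

Things in the scene. Friction and masses are not known exactly. Their poses are not given: they have to be found in the camera images.
- fixture: Chuck fixture, fixed. Dark steel base 120 (x) x 96 (y) x 12 mm, corner screws 4 mm proud; upright keyless chuck at its centre. Origin: centre of the underside, on the chuck's axis; z up, x along the long side. Heights: flange to 15; knurled round sleeve, diameter 50, 16 to 46; spring collar, diameter 42, 50 to 60; within its 29 mm opening three jaws (tops at 54) round the pin (tip at 72).
- sleeve_grip (a point): Point on the chuck's axis at 36 mm height above the bench, in the upper half of the sleeve: a good height to grip it across its 50 mm diameter, any yaw.
- sleeve (a joint): Turn of the knurled sleeve in rad: 0 jaws fully open, grows clockwise seen from above; the jaws meet the pin at about 1.2 and the hard stop is at 1.35 (starts between 0 and 0.35). Stiff (0.15 N m friction) and stays where it is left. Turning it moves the three jaws inward together, 2.4 mm per rad.
- jaw0: Steel chuck jaw 1 of 3, a 4 x 6 x 14 mm block inside the collar that the sleeve moves inward; its origin is the fixture's origin plus the jaw's travel (of no use for aiming).
- jaw1: Steel chuck jaw 2 of 3, a 4 x 6 x 14 mm block inside the collar that the sleeve moves inward; its origin is the fixture's origin plus the jaw's travel (of no use for aiming).
- jaw2: Steel chuck jaw 3 of 3, a 4 x 6 x 14 mm block inside the collar that the sleeve moves inward; its origin is the fixture's origin plus the jaw's travel (of no use for aiming).
- pin: Steel dowel pin, diameter 12 mm, 52 mm long, standing loose in the chuck's bore; origin at the centre of its lower end (20 mm above the bench), z along the pin; tip bevelled to 8 mm. It stands 12 mm out of the collar.
- pin_tip (a point): Centre of the pin's upper end, 72 mm above the bench.
- collar (a joint): How far the spring collar is pressed down, m: 0 up, 0.005 fully down on its stop. Needs about 5 N to begin to move and 11 N to be fully down (the plate's weight of 2.5 to 4 N counts toward it but does not move it alone).
- collar_top (a point): Centre of the collar's flat upper face, on which the plate comes to sit; 60 mm above the bench when up, 55 mm when pressed down.
- plate: Loose aluminium locating plate 90 (x) x 64 (y) x 24 mm, about 0.3 kg, lying hole down, with an upright black grip bar on top, 48 long (x), 18 thick (y), 40 mm high (24 to 64 mm above the underside). Origin: centre of the underside, at the mouth of its hole; z up, x along its long side. Either way round fits.
- plate_hole (a point): Centre of the mouth of the blind hole in the plate's underside: hole diameter 14 mm, 19 mm deep, mouth bevelled by 1.5 mm, not visible from above. The same point as the plate's origin.
- plate_grip (a point): Middle of the grip bar, 50 mm above the plate's underside; grasp it across its 18 mm thickness (plate y).
- spool: Bystander: solder spool, diameter 60, 47 mm high; leave alone.
- heatsink_unit: Bystander: ribbed grey metal driver unit, 97x56x78 mm; leave alone.
- duct_tape: Bystander: black roll of tape, 55 mm wide, 19 mm high; leave alone.
- test_jig: Furniture, fixed: test jig on a white base 160 (x) x 220 (y) mm, between the plate and the chuck; origin near its centre at bench height. Its clamp with a red lever stands up to about 240 mm above the bench near its far left side: carry things round in front or well over it.
There are look-alikes about, which are no part of the job. Leave any brown look-alike of the plate alone.

How it is judged (in metres and radians):
On the way, in this order (a step that is already met when the one before it is completed fails the run):
1. the sleeve is turned to its stop and all three jaws press on the pin (value of joint sleeve above 1.25 rad and contact force between each of jaw0, jaw1, jaw2 and pin above 0.5 N), for 0.2 s.
2. the plate has dropped over the pin down to the collar (horizontal distance between plate_hole and pin below 0.003 m and z of plate_hole in the frame of fixture below 0.062 m and angle between plate's own z axis and vertical below 0.08 rad), for 0.1 s.
At the end, for the whole second after the job is handed in: Sleeve over 1.25 rad; plate's hole within 3 mm of the pin, tilt under 0.08 rad, long side within 0.2 rad of the base's (either way round); fingers on the plate with over 2 N keep it pressing with over 5 N, the collar at least 3.5 mm of its 5 mm down (value of joint sleeve above 1.25 rad and value of joint collar above 0.0035 m and horizontal distance between plate_hole and pin below 0.003 m and z of plate_hole in the frame of fixture below 0.0575 m and angle between plate's own z axis and vertical below 0.08 rad and angle between the x axis of plate and the x axis of fixture, either way round below 0.2 rad and contact force between plate and fixture above 5 N and contact force between the fingers and plate above 2 N); the arm keeps its last pose, push and grip.
It fails at once if a bystander (spool, driver unit, tape roll) was moved by more than 30 mm (distance of any of spool, heatsink_unit, duct_tape from where it was at the start of the episode above 0.03 m).
It also fails if it takes over 69 s, if anything falls off the work surface, if the arm or the gripper's body presses on something with over 40 N, if the wrist force passes 120 N, or if a joint passes its speed limit or range.

## Working session

There is one attempt and no reset: what is moved stays moved. The work goes in short steps, Python scripts to look and compute and a tool call to move; the robot and the scene stay as the last step left them, time stands still between calls to the robot, and variables do not carry over. Pictures are saved under pics/ and viewed, at most 10 in all, crops included, and the job is handed in when it is done.

Besides the shell and the picture viewer there is one more tool, called as a command line: name --argument value ..., lists and objects as JSON in quotes. move_arm: Moves the arm, as the interface text tells. Its arguments: {"type":"object","properties":{"plan":{"type":"array"}},"required":["plan"]}

```bash
mkdir -p pics; cat > h.py <<'E'
import numpy as np, cv2
from workcell import sensors, viewer, robot
def cam(n,save=None):
    c=viewer.camera(n)
    if save: cv2.imwrite('pics/'+save,cv2.cvtColor(c['pixels'],cv2.COLOR_RGB2BGR))
    return c
def P(c):
    h=c['pixels'].shape[0]; f=h/2/np.tan(np.radians(c['vfov'])/2)
    return np.array([[f,0,c['cx']],[0,f,c['cy']],[0,0,1]]),cv2.Rodrigues(np.array(c['rvec'],float))[0],np.array(c['tvec'],float).ravel()
def ray(c,uv,z):
    K,R,t=P(c); o=-R.T@t; d=R.T@np.linalg.inv(K)@np.array([uv[0],uv[1],1.]); return o+d*(z-o[2])/d[2]
def proj(c,X):
    K,R,t=P(c); p=K@(R@np.array(X,float)+t); return p[:2]/p[2]
E
python3 - <<'E'
from h import *
a=cam('top','top.png'); b=cam('scene','scene.png')
for c in (a,b):
    K,R,t=P(c); print(-R.T@t, K[0,0], R[2])
s=sensors.get_state(); print({k:np.round(v,3) for k,v in s.items()})
i=np.hstack([cv2.imread('pics/top.png'),cv2.imread('pics/scene.png')])
cv2.imwrite('pics/both.png',i)
E
```

```text
[407.18248818 -68.85087177 942.34461202] 388.34204351709604 [ 0.17593945 -0.00691554 -0.9843767 ]
[  96.58405929 -566.53466261  633.57509251] 417.2320729039852 [ 0.50600715  0.56138927 -0.65482734]
{'t': np.float64(0.1), 'joint_positions': array([ 1.198,  0.343,  1.525, -0.   ,  1.275, -0.146]), 'joint_vel': array([ 0.001, -0.001, -0.002,  0.001,  0.   , -0.001]), 'joint_torque': array([ 3.000e-03, -4.320e+01, -2.447e+01,  7.200e-02,  5.300e-02,
       -0.000e+00]), 'tool_pos': array([117.919, 511.228, 237.139]), 'eef_rot': array([-0.   ,  0.113,  0.994, -0.001]), 'contact_force': array([-0.269, -1.123,  0.589]), 'wrist_torque': array([-0.024, -0.039, -0.023]), 'finger_force': np.float64(0.0), 'finger_gap': np.float64(91.749)}
```

View pics/top.png

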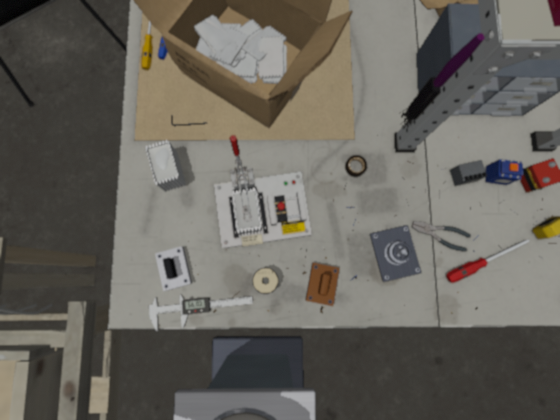

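View pics/scene.png

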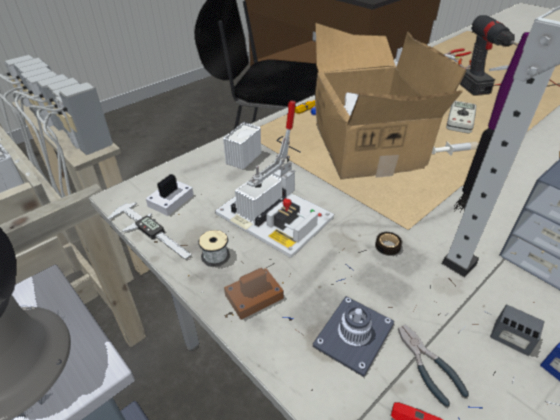

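The top view has the aluminium plate with its black bar at (172,268) and the brown look-alike at (323,283). The chuck is at (397,253), the jig at (263,209), the spool at (265,280), the driver unit at (163,163) and the tape at (356,166).
Plate candidates are the aluminium/black one (172,268) and the brown one (323,283); I choose the first. For the chuck, the candidates are the base at (397,253) and the tape roll at (356,166); I choose the first.

```bash
python3 - <<'E'
from h import *
a=cam('top'); b=cam('scene')
im=a['pixels']; g=cv2.cvtColor(im,cv2.COLOR_RGB2GRAY); hsv=cv2.cvtColor(im,cv2.COLOR_RGB2HSV)
def blob(m,seed,close=0):
    m=m.astype(np.uint8)
    if close: m=cv2.morphologyEx(m,cv2.MORPH_CLOSE,np.ones((close,close)))
    cs,_=cv2.findContours(m,cv2.RETR_EXTERNAL,cv2.CHAIN_APPROX_NONE)
    cs=[c for c in cs if cv2.contourArea(c)>20]
    return min(cs,key=lambda c:-cv2.pointPolygonTest(c,seed,True))
def rect(c,cam_,z):
    p=np.array([ray(cam_,q,z)[:2] for q in c[:,0,:]],np.float32); r=cv2.minAreaRect(p); return r
roi=np.zeros_like(g); roi[215:295,360:430]=1
c=blob((g<110)&(roi>0),(380,240),3); print('base',rect(c,a,12),cv2.boundingRect(c))
roi[:]=0; roi[240:295,145:200]=1
c=blob((g<70)&(roi>0),(172,268)); print('bar',rect(c,a,64),cv2.boundingRect(c))
print('bg',g[265,140:205]); 
print('row chuck',g[253,365:430])
up=lambda s,x0,y0,w,h:cv2.resize(cv2.cvtColor(s[y0:y0+h,x0:x0+w],cv2.COLOR_RGB2BGR),(400,400),interpolation=cv2.INTER_CUBIC)
s=b['pixels']
cv2.imwrite('pics/crop.png',np.hstack([up(im,140,235,65,65),up(im,363,218,70,70)]))
E
```

```text
base ((459.5066833496094, -347.7461853027344), (121.82622528076172, 117.23858642578125), 11.997453689575195) (369, 225, 52, 58)
bar ((428.7777099609375, 163.62435913085938), (43.90299606323242, 21.748661041259766), 14.786774635314941) (164, 258, 13, 20)
bg [145 145 145 144 143 143 143 143 144 144 144 144 144 144 143 142 147 158
 171 173 174 174 167 134  81  38  31  32  32  29  24  18   8  14  44  82
 109 117 118 119 138 164 173 173 171 158 118  84  88  96 103 122 140 146
 143 138 142 147 147 146 146 145 145 145 145]
row chuck [122 119 118 114 114 115 117 119 115  95  73  72  76  77  76  77  76  76
  81 107 132 122  86  72 102 136 140 107  74  77  77  76  88  97  92  86
  95 115 128 133 135 126  93  64  70  75  75  74  75  76  90 117 135 141
 142 141 141 140 141 141 140 141 141 141 141]
```

View pics/crop.png

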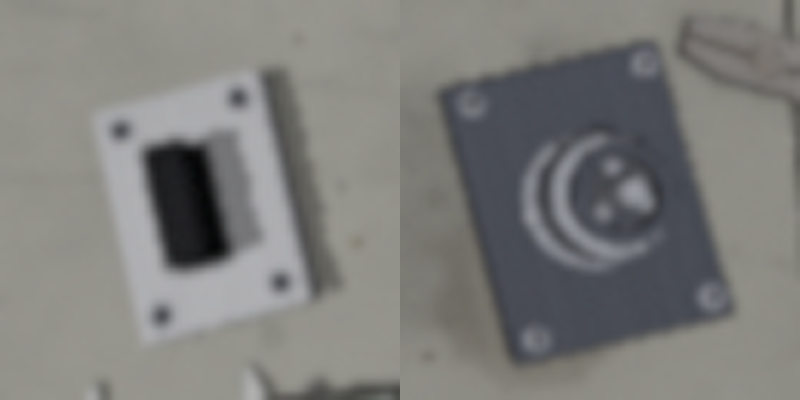

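The crop confirms an aluminium plate with a black upright bar (left) and the dark chuck base with knurled sleeve, collar and pin (right). I'll use the corner points.

```bash
python3 - <<'E'
from h import *
a=cam('top')
def go(pts,ox,oy,s,z,n):
    w=np.array([ray(a,((x+.5)/s-.5+ox,(y+.5)/s-.5+oy),z)[:2] for x,y in pts])
    L=(w[0]+w[1]-w[2]-w[3])/2; S=(w[0]+w[3]-w[1]-w[2])/2
    print(n,w.mean(0).round(1),np.linalg.norm(L).round(1),np.linalg.norm(S).round(1),'long ang',np.degrees(np.arctan2(L[1],L[0])).round(1),'short ang',np.degrees(np.arctan2(S[1],S[0])).round(1))
    return w.mean(0)
p=go([(95,113),(262,72),(312,298),(145,343)],140,235,400/65,24,'plate')
f=go([(40,90),(257,42),(335,313),(115,362)],363,218,400/70,12,'fix')
# tip check
print('pin tip',ray(a,((235+.5)/(400/70)-.5+363,(192+.5)/(400/70)-.5+218),72))
s=sensors.get_state(); from scipy.spatial.transform import Rotation as Ro
q=s['eef_rot']; R=Ro.from_quat([q[1],q[2],q[3],q[0]]).as_matrix(); print(R.round(3))
# obstacles
for n,uv,z in [('spool',(265,280),47),('pliers',(415,225),10),('heats',(163,163),78),('lever',(235,140),240),('caliper',(200,305),10),('brown',(323,283),30),('tape',(356,166),19)]: print(n,ray(a,uv,z).round(0))
E
```

```text
plate [428.9 167.9] 88.5 64.5 long ang 14.7 short ang 104.1
fix [ 462.2 -358.3] 115.8 94.8 long ang 12.6 short ang 102.0
pin tip [ 461.7993942  -358.79051757   72.        ]
[[-0.974  0.225 -0.   ]
 [ 0.225  0.974 -0.001]
 [ 0.    -0.001 -1.   ]]
spool [400. -48.  47.]
pliers [ 529. -411.   10.]
heats [667. 186.  78.]
lever [663.   4. 240.]
caliper [343. 104.  10.]
brown [ 392. -181.   30.]
tape [ 675. -272.   19.]
```

move_arm --plan '[[[-4.2, -3.7, -0.3], [0, 0, 10], 0], [[-8.4, -7.4, -0.6], [0, 0, 20], 0], [[-12.6, -11.1, -1], [0, 0, 30], 0], [[-16.8, -14.8, -1.5], [0, 0, 40], 0], [[-21, -18.5, -2], [0, 0, 50], 0], [[-25.2, -22.2, -2.5], [0, 0, 60], 0], [[-29.4, -25.9, -2.5], [0, 0, 70], 0], [[-33.6, -29.6, -2.5], [0, 0, 80], 0], [[-37.8, -33.3, -2.5], [0, 0, 90], 0], [[-41.5, -36.7, -2.5], [0, 0, 100], 0]]'

```text
t: 1.5
tool_pos: [440.8, 58.8, 262.8]
eef_rot: [0.0, 0.836, 0.549, 0.0]
contact_force: [0.5, 1.9, -0.1]
finger_gap: 92.0
finger_force: 0.0
```

```bash
cat >> h.py <<'E'
from scipy.spatial.transform import Rotation as Ro
def Rt():
    s=sensors.get_state(); q=s['eef_rot']; return s,Ro.from_quat([q[1],q[2],q[3],q[0]]).as_matrix()
def to(xyz,psi=None):
    s,R=Rt(); d=R.T@(np.array(xyz)-s['tool_pos'])/10
    y=np.degrees(np.arctan2(R[1,1],R[0,1]))
    print('t',s['t'].round(2),'pos',s['tool_pos'].round(1),'psi',y.round(1),'F',s['contact_force'].round(1),'gap',s['finger_gap'].round(1),'j',s['joint_positions'].round(2))
    print('shift cm',d.round(2)); 
    if psi is not None:
        R2=np.array([[np.sin(np.radians(psi)),np.cos(np.radians(psi)),0],[-np.cos(np.radians(psi)),np.sin(np.radians(psi)),0],[0,0,-1]])
        print('turn',np.degrees(Ro.from_matrix(R.T@R2).as_rotvec()).round(2))
E
python3 -c "
from h import *
to([462,-358.5,150],-29)"
```

```text
Traceback (most recent call last):
  File "h.py", line 20, in to
    print('t',s['t'].round(2),'pos',s['tool_pos'].round(1),'psi',y.round(1),'F',s['contact_force'].round(1),'gap',s['finger_gap'].round(1),'j',s['joint_positions'].round(2))
              ^^^^^^^^^^^^
AttributeError: 'float' object has no attribute 'round'
```

```bash
sed -i "s/s\['t'\].round(2)/s['t']/; s/y.round(1)/np.round(y,1)/; s/s\['finger_gap'\].round(1)/s['finger_gap']/; s/np.array(\[\[np.sin(np.radians(psi))/np.array([[-np.sin(np.radians(psi))/; s/\[-np.cos(np.radians(psi))/[np.cos(np.radians(psi))/" h.py
python3 -c "
from h import *
to([462,-358.5,150],-29)"
```

```text
t 1.5 pos [440.8  58.8 262.8] psi -23.4 F [ 0.5  1.9 -0.1] gap 92.00523637740662 j [-0.04  0.17  1.68  0.    1.28  0.37]
shift cm [-37.47  18.49  11.27]
turn [ 0.02 -0.02  5.63]
```

move_arm --plan '[[[-4.7, 2.3, 1], [0, 0, 1], 0], [[-9.4, 4.6, 2], [0, 0, 2], 0], [[-14.1, 6.9, 3], [0, 0, 3], 0], [[-18.8, 9.2, 4], [0, 0, 4], 0], [[-23.5, 11.5, 5], [0, 0, 5], 0], [[-28.2, 13.8, 6.5], [0, 0, 5.6], 0], [[-32.9, 16.1, 8], [0, 0, 5.6], 0], [[-37.5, 18.5, 9.5], [0, 0, 5.6], 0], [[-37.5, 18.5, 9.5], [0, 0, 5.6], 0], [[-37.5, 18.5, 9.5], [0, 0, 5.6], 0]]'

```text
t: 2.75
tool_pos: [463.5, -356.3, 167.4]
eef_rot: [-0.001, 0.86, 0.51, 0.0]
contact_force: [0.9, 0.0, 0.1]
finger_gap: 91.9
finger_force: 0.0
```

```bash
python3 -c "
from h import *
to([462,-358.5,30],-29)
c=cam('wrist','w1.png')
print('pred tip',proj(c,[462,-358.5,72]))"
```

```text
t 2.75 pos [ 463.5 -356.3  167.4] psi -28.6 F [0.9 0.  0.1] gap 91.92303486974221 j [-0.79  0.51  1.46  0.    1.17 -0.29]
shift cm [-2.800e-01 -1.000e-02  1.374e+01]
turn [-0.06 -0.04  0.38]
pred tip [278.94567213 217.84466036]
```

View pics/w1.png

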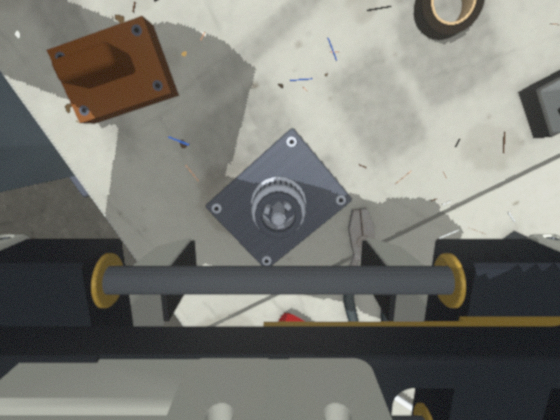

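The wrist view shows the chuck base with screws at (291,142), (341,200), (266,260) and (217,208), and the pin tip at about (278,215).

```bash
python3 -c "
from h import *
c=cam('wrist')
w=np.array([ray(c,p,16)[:2] for p in [(291,142),(341,200),(266,260),(217,208)]]); print(w,w.mean(0)); e=w-np.roll(w,1,0); print([(np.hypot(*x).round(1),np.degrees(np.arctan2(x[1],x[0])).round(1)) for x in e])
g=cv2.cvtColor(c['pixels'],cv2.COLOR_RGB2GRAY)
print(ray(c,(278,215),72),ray(c,(278,208.5),60))
cv2.imwrite('pics/w1c.png',cv2.cvtColor(cv2.resize(c['pixels'][120:275,195:360],(660,600),interpolation=cv2.INTER_CUBIC)[:600],cv2.COLOR_RGB2BGR))
"
```

```text
[[ 500.76111709 -311.77359441]
 [ 518.19562866 -385.95511425]
 [ 420.45157013 -406.81180876]
 [ 404.58006791 -333.58961384]] [ 460.99709595 -359.53253281]
[(np.float64(98.6), np.float64(12.8)), (np.float64(76.2), np.float64(-76.8)), (np.float64(99.9), np.float64(-168.0)), (np.float64(74.9), np.float64(102.2))]
[ 462.73584902 -355.74590008   72.        ] [ 463.90257402 -353.58134351   60.        ]
```

View pics/w1c.png

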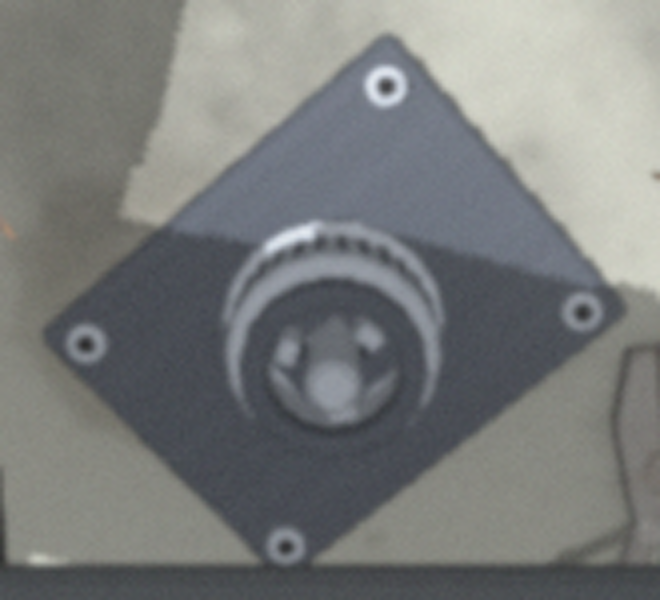

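move_arm --plan '[[[-0.3, 0, 1.5], [0, 0, 0.4], 0], [[-0.3, 0, 3], [0, 0, 0.4], 0], [[-0.3, 0, 5], [0, 0, 0.4], 0], [[-0.3, 0, 7], [0, 0, 0.4], 0], [[-0.3, 0, 9], [0, 0, 0.4], 0], [[-0.3, 0, 11], [0, 0, 0.4], 0], [[-0.3, 0, 12.5], [0, 0, 0.4], 0], [[-0.3, 0, 13.3], [0, 0, 0.4], 0], [[-0.3, 0, 13.7], [0, 0, 0.4], 0], [[-0.3, 0, 13.7], [0, 0, 0.4], 0]]'

```text
t: 4.1
tool_pos: [462.4, -359.5, 30.8]
eef_rot: [0.0, 0.862, 0.508, 0.0]
contact_force: [0.5, -0.1, -0.0]
finger_gap: 91.8
finger_force: 0.0
```

```bash
python3 -c "
from h import *
to([462,-359,30],-29)"
```

```text
t 4.1 pos [ 462.4 -359.5   30.8] psi -29.0 F [ 0.5 -0.1 -0. ] gap 91.80784106848941 j [-0.79  0.68  1.58  0.    0.88 -0.29]
shift cm [ 0.03 -0.06  0.08]
turn [0.02 0.   0.01]
```

move_arm --plan '[[[0, 0, 0.1], [0, 0, 0], 255], [[0, 0, 0.1], [0, 0, 0], 255], [[0, 0, 0.1], [0, 0, 0], 255], [[0, 0, 0.1], [0, 0, 0], 255], [[0, 0, 0.1], [0, 0, 0], 255], [[0, 0, 0.1], [0, 0, 0], 255], [[0, 0, 0.1], [0, 0, 0], 255], [[0, 0, 0.1], [0, 0, 0], 255], [[0, 0, 0.1], [0, 0, 0], 255], [[0, 0, 0.1], [0, 0, 0], 255]]'

```text
t: 5.35
tool_pos: [461.8, -359.1, 29.7]
eef_rot: [-0.001, 0.862, 0.508, -0.0]
contact_force: [-4.3, 2.0, 4.5]
finger_gap: 49.3
finger_force: 30.0
```

```bash
python3 -c "
from h import *
to([462,-359,30],-29)"
```

```text
t 5.35 pos [ 461.8 -359.1   29.7] psi -29.0 F [-4.3  2.   4.5] gap 49.253875439426245 j [-0.79  0.68  1.59 -0.    0.88 -0.29]
shift cm [ 0.02  0.01 -0.03]
turn [-0.07 -0.01  0.01]
```

move_arm --plan '[[[0, 0, 0], [0, 0, 6], 255], [[0, 0, 0], [0, 0, 12], 255], [[0, 0, 0], [0, 0, 18], 255], [[0, 0, 0], [0, 0, 24], 255], [[0, 0, 0], [0, 0, 30], 255], [[0, 0, 0], [0, 0, 36], 255], [[0, 0, 0], [0, 0, 42], 255], [[0, 0, 0], [0, 0, 48], 255], [[0, 0, 0], [0, 0, 54], 255], [[0, 0, 0], [0, 0, 60], 255]]'

```text
t: 6.6
tool_pos: [462.1, -359.7, 29.7]
eef_rot: [0.0, 1.0, 0.007, -0.0]
contact_force: [-3.0, -0.1, 2.2]
finger_gap: 49.4
finger_force: 30.0
```

```bash
python3 -c "
from h import *
to([462,-359,30],-107);print(sensors.get_state()['wrist_torque'])"
```

```text
t 6.6 pos [ 462.1 -359.7   29.7] psi -89.2 F [-3.  -0.1  2.2] gap 49.40813666077656 j [-0.79  0.68  1.58 -0.    0.87  0.76]
shift cm [-0.01 -0.07 -0.03]
turn [ 0.02  0.   17.82]
[0.08504376 0.81310262 0.16937757]
```

move_arm --plan '[[[0, 0, 0], [0, 0, 3], 255], [[0, 0, 0], [0, 0, 6], 255], [[0, 0, 0], [0, 0, 9], 255], [[0, 0, 0], [0, 0, 12], 255], [[0, 0, 0], [0, 0, 15], 255], [[0, 0, 0], [0, 0, 18], 255], [[0, 0, 0], [0, 0, 20], 255], [[0, 0, 0], [0, 0, 22], 255], [[0, 0, 0], [0, 0, 22], 255], [[0, 0, 0], [0, 0, 22], 255]]'

```text
t: 7.85
tool_pos: [463.1, -360.4, 29.9]
eef_rot: [0.001, 0.983, -0.182, 0.001]
contact_force: [2.8, -5.5, -2.5]
finger_gap: 49.4
finger_force: 30.0
```

```bash
python3 -c "
from h import *
to([462,-359,30],-107);print(sensors.get_state()['wrist_torque'])"
```

```text
t 7.85 pos [ 463.1 -360.4   29.9] psi -111.0 F [ 2.8 -5.5 -2.5] gap 49.37352983409308 j [-0.79  0.68  1.58 -0.    0.87  1.15]
shift cm [-0.15 -0.09 -0.01]
turn [ 0.07 -0.15 -4.  ]
[-0.90142181 -0.31875845  0.80847636]
```

move_arm --plan '[[[0, 0, 0], [0, 0, 2], 255], [[0, 0, 0], [0, 0, 4], 255], [[0, 0, 0], [0, 0, 6], 255], [[0, 0, 0], [0, 0, 8], 255], [[0, 0, 0], [0, 0, 8], 255], [[0, 0, 0], [0, 0, 8], 255], [[0, 0, 0], [0, 0, 8], 255], [[0, 0, 0], [0, 0, 8], 255], [[0, 0, 0], [0, 0, 8], 255], [[0, 0, 0], [0, 0, 8], 255]]'

```text
t: 9.1
tool_pos: [462.4, -360.3, 30.1]
eef_rot: [0.001, 0.968, -0.251, 0.001]
contact_force: [0.2, -5.6, 0.6]
finger_gap: 49.6
finger_force: 30.0
```

```bash
python3 -c "
from h import *
to([462,-359,30],-107);print(sensors.get_state()['wrist_torque'])"
```

```text
t 9.1 pos [ 462.4 -360.3   30.1] psi -119.0 F [ 0.2 -5.6  0.6] gap 49.63956705184981 j [-0.79  0.68  1.58 -0.    0.87  1.29]
shift cm [-0.1  -0.09  0.01]
turn [  0.06  -0.08 -12.05]
[-0.92612829  0.09525138  0.66968423]
```

move_arm --plan '[[[0, 0, 0], [0, 0, 0], 0], [[0, 0, 0], [0, 0, 0], 0], [[0, 0, 0], [0, 0, 0], 0], [[0, 0, 0], [0, 0, 0], 0], [[0, 0, -1.5], [0, 0, 0], 0], [[0, 0, -4], [0, 0, 0], 0], [[0, 0, -8], [0, 0, 0], 0], [[0, 0, -13], [0, 0, 0], 0], [[0, 0, -18], [0, 0, 0], 0], [[0, 0, -22], [0, 0, 0], 0]]'

```text
t: 10.35
tool_pos: [462.3, -359.5, 253.3]
eef_rot: [0.001, 0.968, -0.25, 0.001]
contact_force: [-0.5, -0.0, -1.2]
finger_gap: 91.9
finger_force: 0.0
```

```bash
python3 -c "
from h import *
to([435,-90,262],-75.6);to([429,168,190],-75.6);c=cam('top');print(c['pixels'][230:290,370:425].mean())"
```

```text
t 10.35 pos [ 462.3 -359.5  253.3] psi -119.0 F [-0.5 -0.  -1.2] gap 91.85981007020627 j [-0.79  0.44  1.33  0.    1.37  1.29]
shift cm [-15.45 -22.24  -0.93]
turn [  0.1   -0.15 -43.4 ]
t 10.35 pos [ 462.3 -359.5  253.3] psi -119.0 F [-0.5 -0.  -1.2] gap 91.85981007020627 j [-0.79  0.44  1.33  0.    1.37  1.29]
shift cm [-28.5  -44.52   6.21]
turn [  0.1   -0.15 -43.4 ]
78.67272727272727
```

move_arm --plan '[[[-3, -4.7, -1], [0, 0, -5], 0], [[-6, -9.4, -1], [0, 0, -10], 0], [[-9, -14.1, -1], [0, 0, -15], 0], [[-12, -18.8, -1], [0, 0, -20], 0], [[-15, -23.5, -1], [0, 0, -25], 0], [[-18, -28.2, -1], [0, 0, -30], 0], [[-21, -32.9, -1], [0, 0, -35], 0], [[-25, -39, -1], [0, 0, -40], 0], [[-28.5, -44.5, 1], [0, 0, -43.4], 0], [[-28.5, -44.5, 4], [0, 0, -43.4], 0]]'

```text
t: 11.65
tool_pos: [428.9, 171.3, 211.1]
eef_rot: [-0.001, 0.992, 0.128, 0.003]
contact_force: [0.4, 0.1, -0.4]
finger_gap: 91.7
finger_force: 0.0
```

```bash
python3 -c "
from h import *
to([429,168,45],-75.6)
c=cam('wrist','w2.png')
print('pred grip top',proj(c,[429,168,64]))"
```

```text
t 11.65 pos [428.9 171.3 211.1] psi -75.3 F [ 0.4  0.1 -0.4] gap 91.69181555255781 j [0.21 0.25 1.74 0.   1.15 1.53]
shift cm [-0.16  0.33 16.61]
turn [-0.03 -0.3   0.28]
pred grip top [281.6739828  201.56472158]
```

View pics/w2.png

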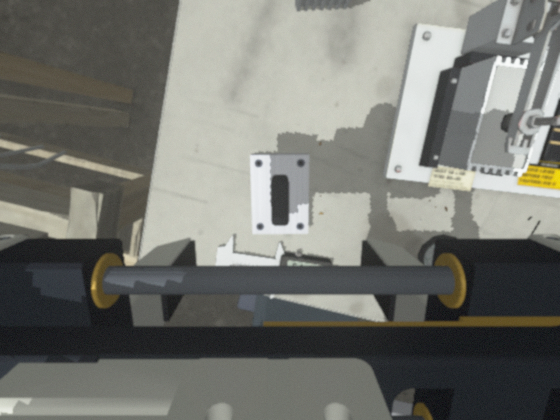

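The wrist view shows the plate with screws at (258,163), (301,162), (302,226) and (260,227), and the bar centred at about (280,200).

```bash
python3 -c "
from h import *
c=cam('wrist')
w=np.array([ray(c,p,24)[:2] for p in [(258,163),(301,162),(302,226),(260,227)]]); print(w.mean(0)); e=w-np.roll(w,1,0); print([(np.hypot(*x).round(1),np.degrees(np.arctan2(x[1],x[0])).round(1)) for x in e])
hsv=c['pixels'].max(2); m=np.zeros_like(hsv); m[165:230,262:298]=(hsv[165:230,262:298]<70)
ys,xs=np.nonzero(m); print(xs.min(),xs.max(),ys.min(),ys.max()); print(ray(c,((xs.min()+xs.max())/2,(ys.min()+ys.max())/2),55))
to(list(w.mean(0))+[45],-75.6)
"
```

```text
[423.24131163 168.05442215]
[(np.float64(72.0), np.float64(15.5)), (np.float64(46.0), np.float64(-74.0)), (np.float64(71.9), np.float64(-163.4)), (np.float64(47.5), np.float64(106.1))]
272 287 172 220
[428.88833627 170.50806189  55.        ]
t 11.75 pos [426.3 169.2 207.7] psi -75.4 F [-0.1 -0.1  0.5] gap 92.21793896663833 j [0.21 0.25 1.74 0.   1.15 1.53]
shift cm [-0.24  0.04 16.28]
turn [-0.03  0.31  0.19]
```

```bash
python3 -c "
from h import *
c=cam('wrist'); im=c['pixels'].astype(int); 
roi=c['pixels'][140:245,235:325]; g=cv2.cvtColor(roi,cv2.COLOR_RGB2GRAY)
cs=cv2.HoughCircles(cv2.resize(g,None,fx=4,fy=4,interpolation=cv2.INTER_CUBIC),cv2.HOUGH_GRADIENT,1,100,param1=80,param2=14,minRadius=8,maxRadius=20)
print(cs)
bg=np.median(roi[:, :10].reshape(-1,3),0); print(bg, roi[60,10:80:3].tolist()[:10])
cv2.imwrite('pics/w3.png',cv2.cvtColor(cv2.resize(roi,None,fx=5.5,fy=5.5,interpolation=cv2.INTER_CUBIC),cv2.COLOR_RGB2BGR))
np.savez('w3.npz',**{k:np.array(v) for k,v in c.items()})
to([428,168,45],-75)
"
```

```text
[[[ 95.5 331.5  13.7]
  [257.5  74.5  15.8]
  [ 87.5  76.5  14.7]
  [257.5 331.5  13. ]]]
[199. 200. 189.] [[200, 203, 189], [203, 203, 192], [235, 237, 238], [230, 233, 236], [233, 236, 238], [233, 234, 237], [231, 232, 235], [229, 231, 234], [178, 182, 186], [60, 61, 64]]
t 11.8 pos [427.6 168.2 209.4] psi -75.5 F [ 0.3 -0.1  0.8] gap 91.5631452170586 j [ 0.21  0.25  1.74 -0.    1.16  1.53]
shift cm [ 0.08  0.03 16.44]
turn [ 0.    0.15 -0.48]
```

View pics/w3.png

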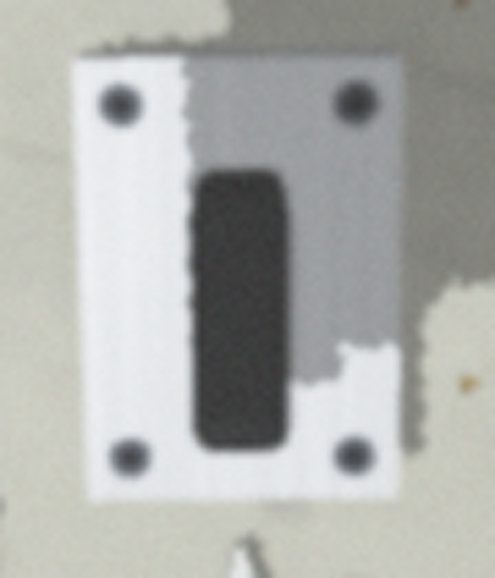

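The crop shows the plate's four screws clearly; the Hough circles hit all of them. The bar spans crop pixels x 194–288, y 170–450.

```bash
python3 -c "
from h import *
c=dict(np.load('w3.npz'))
h=[((x+.5)/4-.5+235,(y+.5)/4-.5+140) for x,y in [(87.5,76.5),(257.5,74.5),(257.5,331.5),(95.5,331.5)]]
w=np.array([ray(c,p,24)[:2] for p in h]); print(w.mean(0)); e=w-np.roll(w,1,0); print([(np.hypot(*x).round(1),np.degrees(np.arctan2(x[1],x[0])).round(1)) for x in e])
print(ray(c,(241/5.5-.5+235,310/5.5-.5+140),64))
to([427.5,168,45],-75)
"
```

```text
[426.79520695 169.41898105]
[(np.float64(71.6), np.float64(15.4)), (np.float64(45.6), np.float64(-74.7)), (np.float64(72.1), np.float64(-164.4)), (np.float64(45.9), np.float64(104.6))]
[430.41108669 170.31306356  64.        ]
t 11.8 pos [427.6 168.2 209.4] psi -75.5 F [ 0.3 -0.1  0.8] gap 91.5631452170586 j [ 0.21  0.25  1.74 -0.    1.16  1.53]
shift cm [ 0.03  0.02 16.44]
turn [ 0.    0.15 -0.48]
```

move_arm --plan '[[[0, 0, 3], [0, 0, -0.5], 0], [[0, 0, 6], [0, 0, -0.5], 0], [[0, 0, 9], [0, 0, -0.5], 0], [[0, 0, 12], [0, 0, -0.5], 0], [[0, 0, 14.5], [0, 0, -0.5], 0], [[0, 0, 16], [0, 0, -0.5], 0], [[0, 0, 16.7], [0, 0, -0.5], 0], [[0, 0, 16.7], [0, 0, -0.5], 0], [[0, 0, 16.7], [0, 0, -0.5], 100], [[0, 0, 16.7], [0, 0, -0.5], 255]]'

```text
t: 13.05
tool_pos: [429.1, 168.0, 43.4]
eef_rot: [-0.0, 0.992, 0.13, 0.001]
contact_force: [-0.3, -0.5, 0.2]
finger_gap: 76.5
finger_force: 0.0
```

move_arm --plan '[[[0, 0, 0], [0, 0, 0], 255], [[0, 0, 0], [0, 0, 0], 255], [[0, 0, 0], [0, 0, 0], 255], [[0, 0, 0], [0, 0, 0], 255], [[0, 0, 0], [0, 0, 0], 255], [[0, 0, 0], [0, 0, 0], 255], [[0, 0, 0], [0, 0, 0], 255], [[0, 0, 0], [0, 0, 0], 255], [[0, 0, 0], [0, 0, 0], 255], [[0, 0, 0], [0, 0, 0], 255]]'

```text
t: 14.3
tool_pos: [428.7, 168.0, 42.8]
eef_rot: [-0.0, 0.992, 0.13, 0.0]
contact_force: [0.1, 1.8, -0.9]
finger_gap: 17.8
finger_force: 30.0
```

```bash
python3 -c "
from h import *
to([375,160,190],-75);print(sensors.get_state()['wrist_torque'])
c=cam('top')
for p in [(500,-60),(420,30),(420,-60)]: print(proj(c,list(p)+[10]))
"
```

```text
t 14.3 pos [428.7 168.   42.8] psi -75.1 F [ 0.1  1.8 -0.9] gap 17.82733875518951 j [0.21 0.5  1.93 0.   0.71 1.52]
shift cm [ -5.39  -0.61 -14.73]
turn [-0.01 -0.01 -0.09]
[0.23289189 0.18263801 0.00200518]
[270.29704912 237.61343719]
[232.38544573 271.54729075]
[270.40507159 271.31865816]
```

move_arm --plan '[[[0, 0, -1.5], [0, 0, 0], 255], [[0, 0, -5], [0, 0, 0], 255], [[0, 0, -9], [0, 0, 0], 255], [[0, 0, -13], [0, 0, 0], 255], [[-0.5, 2.5, -15.7], [0, 0, 0], 255], [[-1.5, 7.5, -15.7], [0, 0, 0.5], 255], [[-2.5, 12.5, -15.7], [0, 0, 1], 255], [[-3.5, 17.5, -15.7], [0, 0, 1.5], 255], [[-4.5, 22.5, -15.7], [0, 0, 2], 255], [[-5.5, 27.5, -15.7], [0, 0, 2.4], 255]]'

```text
t: 15.6
tool_pos: [445.5, -113.8, 199.2]
eef_rot: [-0.0, 0.994, 0.109, -0.001]
contact_force: [0.7, 0.3, -3.7]
finger_gap: 18.1
finger_force: 30.0
```

```bash
python3 -c "
from h import *
to([462.5,-359.6,150],-77.5);print(sensors.get_state()['wrist_torque'])
"
```

```text
t 15.6 pos [ 445.5 -113.8  199.2] psi -77.5 F [ 0.7  0.3 -3.7] gap 18.075849268077313 j [-0.42  0.26  1.75 -0.    1.13  0.94]
shift cm [-3.65 24.37  4.92]
turn [-0.02  0.07 -0.02]
[-0.08373093  0.10897987 -0.05702561]
```

move_arm --plan '[[[-0.6, 4, 0], [0, 0, 0], 255], [[-1.3, 9, 1], [0, 0, 0], 255], [[-2, 14, 2], [0, 0, 0], 255], [[-2.7, 18.5, 3], [0, 0, 0], 255], [[-3.3, 22, 4], [0, 0, 0], 255], [[-3.6, 24, 5], [0, 0, 0], 255], [[-3.65, 24.4, 6], [0, 0, 0], 255], [[-3.65, 24.4, 7], [0, 0, 0], 255], [[-3.65, 24.4, 7], [0, 0, 0], 255], [[-3.65, 24.4, 7], [0, 0, 0], 255]]'

```text
t: 16.85
tool_pos: [463.8, -357.4, 130.2]
eef_rot: [0.0, 0.994, 0.109, 0.0]
contact_force: [0.7, 0.4, -2.8]
finger_gap: 17.8
finger_force: 30.0
```

```bash
python3 -c "
from h import *
c=cam('top');to([462.5,-359.6,116],-77.5);print(sensors.get_state()['wrist_torque'])
c=cam('top');to([462.5,-359.6,116],-77.5)
w=cam('wrist','w4.png');K=np.hstack
cv2.imwrite('pics/w4c.png',cv2.resize(cv2.imread('pics/w4.png')[120:330,180:400],None,fx=2.7,fy=2.7,interpolation=cv2.INTER_CUBIC))
"
```

```text
t 16.9 pos [ 463.9 -357.6  130.3] psi -77.4 F [ 1.2  0.3 -3. ] gap 17.72789045020971 j [-0.79  0.55  1.5   0.    1.09  0.56]
shift cm [-0.18  0.16  1.43]
turn [ 0.04 -0.03  0.06]
[-0.06306927  0.10488426 -0.02059176]
t 16.95 pos [ 463.9 -357.7  130.4] psi -77.4 F [ 1.1 -0.5 -2.8] gap 17.605669648345835 j [-0.79  0.55  1.5   0.    1.09  0.56]
shift cm [-0.18  0.15  1.44]
turn [ 0.05 -0.04  0.05]
```

View pics/w4c.png

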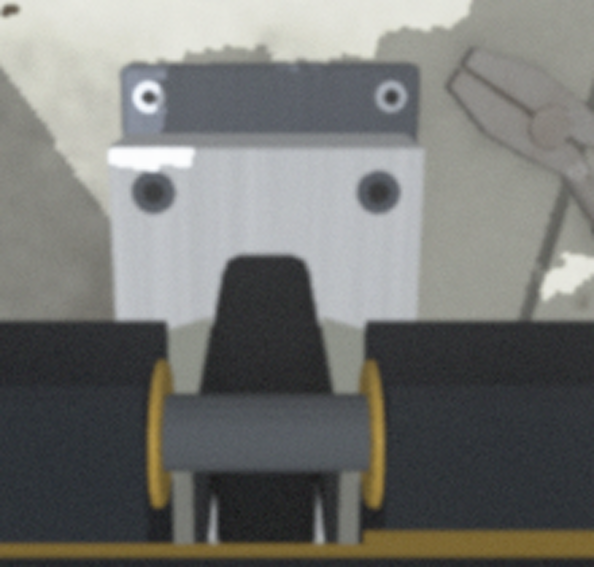

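Plate is square and centred in the grip, aligned with the base. Quick check of the offset along the long side from the screw rows.

```bash
python3 -c "
from h import *
c=cam('wrist'); s,R=Rt()
f=lambda x,y:((x+.5)/2.7-.5+180,(y+.5)/2.7-.5+120)
pz=s['tool_pos'][2]-42.8+24
p=(ray(c,f(153,192),pz)+ray(c,f(377,191),pz))/2; b=(ray(c,f(148,97),16)+ray(c,f(391,97),16))/2
x,y=R[:2,0],R[:2,1]
pc=p[:2]-36*x; bc=b[:2]-49.5*x
print('plate centre',pc,'base centre',bc,'needed tool shift',(bc-pc)@x,(bc-pc)@y)
to([462.5,-359.6,116],-77.5)
"
```

```text
plate centre [ 462.4241339  -357.81923346] base centre [ 460.73866642 -359.66448018] needed tool shift -2.0456078409191316 1.4356965645371158
t 17.05 pos [ 463.7 -358.   130.2] psi -77.5 F [ 0.2 -0.6 -3.2] gap 17.596741694121565 j [-0.79  0.55  1.5   0.    1.09  0.56]
shift cm [-0.16  0.13  1.42]
turn [ 0.04 -0.03  0.03]
```

move_arm --plan '[[[-0.1, 0.1, 0.3], [0, 0, 0], 255], [[-0.2, 0.14, 0.7], [0, 0, 0], 255], [[-0.2, 0.14, 1.1], [0, 0, 0], 255], [[-0.2, 0.14, 1.3], [0, 0, 0], 255], [[-0.2, 0.14, 1.5], [0, 0, 0], 255], [[-0.2, 0.14, 1.7], [0, 0, 0], 255], [[-0.2, 0.14, 1.9], [0, 0, 0], 255], [[-0.2, 0.14, 2.1], [0, 0, 0], 255], [[-0.2, 0.14, 2.2], [0, 0, 0], 255], [[-0.2, 0.14, 2.2], [0, 0, 0], 255]]'

```text
t: 18.3
tool_pos: [461.8, -359.9, 107.6]
eef_rot: [-0.0, 0.994, 0.109, -0.0]
contact_force: [-0.2, -0.7, -3.3]
finger_gap: 17.7
finger_force: 30.0
```

```bash
python3 -c "
from h import *
to([462.5,-359.6,103],-77.5);print(sensors.get_state()['wrist_torque'])
"
```

```text
t 18.3 pos [ 461.8 -359.9  107.6] psi -77.5 F [-0.2 -0.7 -3.3] gap 17.73443869591789 j [-0.79  0.58  1.52  0.    1.04  0.56]
shift cm [ 0.07 -0.01  0.46]
turn [-0.01  0.    0.  ]
[-0.11040832  0.15530931 -0.015018  ]
```

The underside is at about 65 mm, below the pin tip, with no resistance, so the hole is on the pin. Now pressing.

move_arm --plan '[[[0, 0, 0.2], [0, 0, 0], 255], [[0, 0, 0.4], [0, 0, 0], 255], [[0, 0, 0.5], [0, 0, 0], 255], [[0, 0, 0.6], [0, 0, 0], 255], [[0, 0, 0.7], [0, 0, 0], 255], [[0, 0, 0.8], [0, 0, 0], 255], [[0, 0, 0.9], [0, 0, 0], 255], [[0, 0, 0.95], [0, 0, 0], 255], [[0, 0, 1.0], [0, 0, 0], 255], [[0, 0, 1.0], [0, 0, 0], 255]]'

```text
t: 19.55
tool_pos: [461.8, -359.9, 98.3]
eef_rot: [0.0, 0.994, 0.109, 0.0]
contact_force: [-3.2, 2.4, 7.5]
finger_gap: 17.7
finger_force: 30.0
```

```bash
python3 -c "
from h import *
to([462.5,-359.6,97.5],-77.5);print(sensors.get_state()['wrist_torque'])
"
```

```text
t 19.55 pos [ 461.8 -359.9   98.3] psi -77.5 F [-3.2  2.4  7.5] gap 17.681137706780696 j [-0.79  0.59  1.53  0.    1.02  0.56]
shift cm [ 0.07 -0.01  0.08]
turn [ 0.01 -0.01  0.01]
[ 0.56041783  0.78573929 -0.00390197]
```

move_arm --plan '[[[0, 0, 0.05], [0, 0, 0], 255], [[0, 0, 0.1], [0, 0, 0], 255], [[0, 0, 0.15], [0, 0, 0], 255], [[0, 0, 0.2], [0, 0, 0], 255], [[0, 0, 0.2], [0, 0, 0], 255], [[0, 0, 0.2], [0, 0, 0], 255], [[0, 0, 0.2], [0, 0, 0], 255], [[0, 0, 0.2], [0, 0, 0], 255], [[0, 0, 0.2], [0, 0, 0], 255], [[0, 0, 0.2], [0, 0, 0], 255]]'

```text
t: 20.8
tool_pos: [461.9, -359.9, 97.7]
eef_rot: [0.0, 0.994, 0.109, 0.0]
contact_force: [-5.4, 5.2, 16.6]
finger_gap: 17.7
finger_force: 30.0
```

```bash
python3 -c "
from h import *
to([462.5,-359.6,97.5],-77.5);print(sensors.get_state()['wrist_torque'])
"
```

```text
t 20.8 pos [ 461.9 -359.9   97.7] psi -77.5 F [-5.4  5.2 16.6] gap 17.72390842069112 j [-0.79  0.59  1.53  0.    1.02  0.56]
shift cm [ 0.07 -0.01  0.02]
turn [ 0.05 -0.03  0.01]
[ 0.98135492  1.32529967 -0.08449722]
```

```bash
python3 -c "
from h import *
print(robot.job_done())"
```

```text
the job is handed in; nothing more can be done
None
```

I handed the job in at about 21 s, with no verdict returned: the sleeve was turned clockwise until the grip slipped at what I took to be its stop, and the plate's hole is on the pin with the plate still held pressed to the bottom at about 17 N; I did not check the jaws or the sleeve angle by camera.

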